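Put the table things back on their own serving boards

TASK

The three things on the small serving boards have been put on each other's boards: swap them round so that the sardine tin lies on the middle of the oblong board, lengthwise along it, the tomato tin stands on the middle of the round board and the pepper shaker on the middle of the square board. Each board holds only one thing, so set one aside on the empty chopping board meanwhile or wherever is free. Keep them upright, and leave the jam jar, the spice jar and the tea light where they stand.

Things in the scene. Friction and masses are not known exactly. Their poses are not given: they have to be found in the camera images.
- sardine_mid (a point): Sardine tin: low flat oblong tin, pale gold sides and a dark blue lid, 63 (its x) x 105 (its y, long) x 25 mm high. Point: its centre, 12.5 mm above its underside; z up when it lies properly. Loose, 0.15 kg, starts on the round board.
- tin_mid (a point): Tomato tin: small upright round food tin with gold ends and a paper label, 57 mm diameter, 72 mm high. Point: its centre, 36 mm above its underside, z up. Loose, 0.18 kg, starts on the square board.
- shaker_mid (a point): Pepper shaker: small white round shaker with a grey domed cap, 44 mm diameter below, narrowing to 34 mm in its cap, 90 mm high. Point: its centre, 45 mm above its underside, z up. Loose, 0.1 kg, starts on the oblong board.
- round_top (a point): Round serving board of pale wood, 110 mm diameter, 12 mm thick, fixed on the worktop. Point: centre of its top face, 12 mm above the worktop.
- square_top (a point): Square serving board of pale wood, 105 x 105 mm, 12 mm thick, fixed on the worktop. Point: centre of its top face; x and y along its edges.
- oblong_top (a point): Oblong serving board of pale wood, 80 (its x) x 140 mm (its y, long), 12 mm thick, fixed on the worktop. Point: centre of its top face.
- chopping_top (a point): Brown wooden chopping board, 200 (its x) x 280 mm (its y, long), 15 mm thick, fixed on the worktop at the left and empty: the free spot for setting a thing aside. Point: centre of its flat top face, 15 mm above the worktop.
- jam_mid (a point): Bystander: jam jar with a yellow lid and red content, 66 mm diameter, 100 mm high, loose. Point: its centre, 50 mm up.
- spice_mid (a point): Bystander: slim glass spice jar with a red cap, 45 mm diameter, 106 mm high, loose. Point: its centre, 53 mm up.
- light_mid (a point): Bystander: tea light in a low round metal cup, 38 mm diameter, 15 mm high, loose. Point: its centre, 7.5 mm up. Everything else on the worktop (among it other jars, tins and shakers, not meant here) stands farther back or farther right; the nearest is the black handle of the coffee jug, about 140 mm high, at the back of the middle.
Mind the look-alikes: they are no part of the job. Of the things that look like the part that bears tin_mid, the larger one is meant.

How it is judged:
By the outcome, as a careful person would: the job done as asked, in the order asked, and still so for the second after the job is handed in, with the robot touching nothing.
It also fails if it takes over 128 s, if anything falls off the work surface, if the arm or the gripper's body presses on something with over 40 N, if the wrist force passes 120 N, or if a joint passes its speed limit or range.

ROBOT

A 6-joint arm with a two-finger parallel gripper is mounted at the origin on a cart in front of the work surface, level with it; the furniture and walls round the work are solid. World frame = base frame: x ahead of the robot, y to its left, z up, the work surface at z = 0. Lengths are in m, angles in rad, forces in N, time in s.
With the tool pointing down it reaches from about 0.3 to 0.875 m from the base axis. Payload 6.4 kg.
Tool frame: the origin (TCP) lies at the very end of the fingers, on their centre line; the grasp point (between the pads) lies 19 mm behind it; z points along the fingers, y is the line along which they close (so a half turn about z gives the same grasp; the last joint's range is limited). The gripper opens to 85 mm and grips with 20 to 120 N. Pads are 22 mm wide; open, the fingers measure 114 mm over their backs; the gripper's body (76 mm by 85 mm) begins 54 mm behind the grasp point. The pads swing forward as they close: fully open they stand 13 mm farther back than shut.
Start: joints at [-1.43, 0.181, 1.607, -0, 1.354, -0.206], TCP at [0.195, -0.541, 0.231] pointing down, gripper open.
Joint ranges: [-2.99, 2.99], [-0.89, 2.07], [0.3, 2.58], [-1.14, 4.28], [0, 2.63], [-3.12, 3.12]. Speed limits (rad/s): [2.57, 2.57, 3.01, 3.14, 3.14, 3.14].

INTERFACE

Orientations are given as a unit quaternion [x, y, z, w].
In Python, from cell import manip, eoat, kinematics, grab_frame, hand_in gives the robot as it stands. Calls block until the motion is done:
- manip.move_pose(position, orientation): joint-space move of the TCP to a pose.
- manip.movel(position, rot=None, max_speed=0.15, f_stop=None): straight line of the TCP; rot=None keeps the orientation; max_speed is the mean speed in m/s. With f_stop (N) it stops when the force on the tool has changed by that much, and returns True; else False.
- manip.move_joints(angles): joint-space move.
- eoat.grip(opening, squeeze=None): opening from 0.0 (shut) to 1.0 (fully open); squeeze is the grip in N (None keeps the last); returns when the fingers have stopped.
- manip.dwell(seconds).
- kinematics.solve_ik(position, orientation): joint angles nearest the present ones, or None.
- manip.read_state(): the state.
- grab_frame(name): name is "scene" or "top" or "wrist"; returns a dict with "color" (400x640x3 uint8, blue, green, red), "intrinsics" (3x3 intrinsics, pixels), "distortion" ([k1, k2, p1, p2, k3] as OpenCV has them; the pictures are not rectified), "camera_from_world" (4x4, takes a point from world to camera coordinates). Camera axes: x right, y down, z forward; pixel columns grow to the right and rows downward; lengths in m; the calibration is good to about 2 mm. A picture is of the moment at which its call begins. There is no depth.
A pose or a line that the arm cannot do raises manip.PlanningError and nothing moves.
- hand_in(): hands the job in; it is judged then, once.
The state is a dict: "time": time; "joint_positions": joint angles; "joint_velocities": joint speeds; "effort": joint torques, N m; "position": TCP position; "orientation": TCP orientation; "wrist_force": force on the tool from outside, world axes, zero at the start; "wrist_torque": the same for the moment, N m; "opening": opening from 0.0 (shut) to 1.0 (fully open); "grip_force": force on a finger pad.
Only numpy, scipy, OpenCV 4.12 (cv2) and the standard library are available. Lean on these libraries where they do the work, as an engineer would, in place of code of your own. Each camera call takes 0.05 s, during which the arm holds its last target. There are 200 camera calls.

## Working session

There is one attempt and no reset: what is moved stays moved. The work goes in short steps, each a Python script; the robot and the scene stay as the last script left them, time stands still between calls to the robot, and variables do not carry over. Pictures are saved under pics/ and viewed, at most 14 in all, crops included, and the job is handed in when it is done.

```bash
ls; mkdir -p pics; cat > h.py <<'E'
import cv2, numpy as np
from cell import manip, eoat, kinematics, grab_frame, hand_in
def ray(f,uv):
    p=cv2.undistortPoints(np.array([[uv]],float),f["intrinsics"],np.array(f["distortion"],float))[0,0]
    T=np.array(f["camera_from_world"]);R=T[:3,:3]
    return -R.T@T[:3,3], R.T@np.array([p[0],p[1],1])
def onz(f,uv,z):
    o,d=ray(f,uv); return o+d*(z-o[2])/d[2]
def proj(f,P):
    T=np.array(f["camera_from_world"])
    return cv2.projectPoints(np.array(P,float).reshape(-1,3),cv2.Rodrigues(T[:3,:3])[0],T[:3,3],f["intrinsics"],np.array(f["distortion"],float))[0][:,0]
E
python3 - <<'E'
from h import *
import pickle
for n in("top","scene"):
    f=grab_frame(n); f={k:np.array(v) for k,v in f.items()}; pickle.dump(f,open(n+"0.pkl","wb")); cv2.imwrite(f"pics/{n}0.png",f["color"])
    print(n,ray(f,(320,200)))
s=manip.read_state();print(s["orientation"],s["time"],s["opening"])
E
```

```text
pics
top (array([ 0.4477663 , -0.10682673,  1.13736204]), array([ 0.06545988, -0.01105461, -0.99783584]))
scene (array([-0.59329222, -0.66061787,  0.80562038]), array([ 0.77801088,  0.378441  , -0.50173207]))
[ 9.85002753e-01  1.72536838e-01  2.60696940e-05 -7.84769749e-04] 0.1 1.0005187813854457
```

View pics/top0.png

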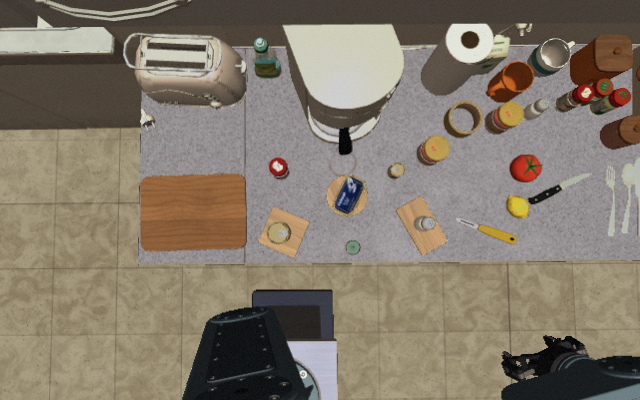

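View pics/scene0.png

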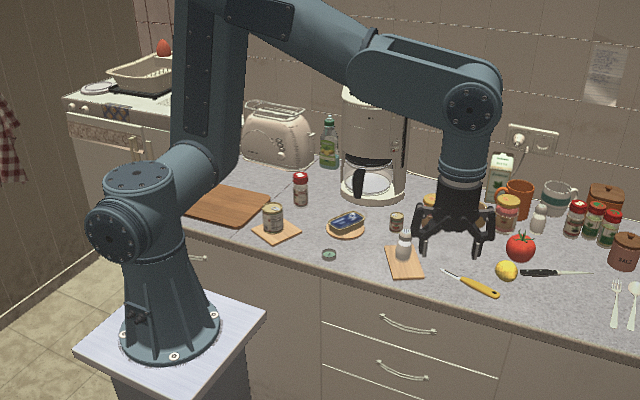

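The top picture shows:
- **Boards:** chopping board at (193,212), square at (284,232), round at (347,195), oblong at (421,225).
- **Things on them:** sardine tin at (349,194), shaker at (424,223).
- **Bystanders:** spice jar at (279,168), jam jar at (433,151), tea light at (353,247).
- **Tomato tin candidates:** (279,232) on the square board, and a smaller tin at (397,171). The larger one on the square board fits. I'll confirm that in an enlarged crop.

```bash
python3 - <<'E'
import pickle
from h import *
f=pickle.load(open("top0.pkl","rb"));im=f["color"]
cv2.imwrite("pics/crop0.png",cv2.resize(im[125:265,250:450],None,fx=4,fy=4,interpolation=cv2.INTER_CUBIC))
hsv=cv2.cvtColor(im,cv2.COLOR_BGR2HSV)
print(f["intrinsics"][0,0])
for n,uv in dict(round=(347,195),square=(284,232),obl=(421,225),chop=(193,212),tin=(279,232),small=(397,171)).items(): print(n,onz(f,uv,.012).round(3),hsv[uv[1],uv[0]])
for uv in((265,232),(300,240),(330,205),(412,210),(435,243),(346,187),(355,184),(279,228)): print(uv,hsv[uv[1],uv[0]])
E
```

```text
422.7091870492863
round [ 0.534 -0.192  0.012] [112 218  68]
square [ 0.437 -0.023  0.012] [111  22 189]
obl [ 0.453 -0.387  0.012] [ 10  29 107]
chop [0.492 0.219 0.012] [ 14 152 143]
tin [ 0.437 -0.01   0.012] [ 22  85 179]
small [ 0.598 -0.327  0.012] [ 19  50 169]
(265, 232) [ 16 108 191]
(300, 240) [ 16 111 190]
(330, 205) [ 16 109 199]
(412, 210) [ 16 111 177]
(435, 243) [ 16 107 195]
(346, 187) [112 200  79]
(355, 184) [110  87 144]
(279, 228) [ 21  86 181]
```

View pics/crop0.png

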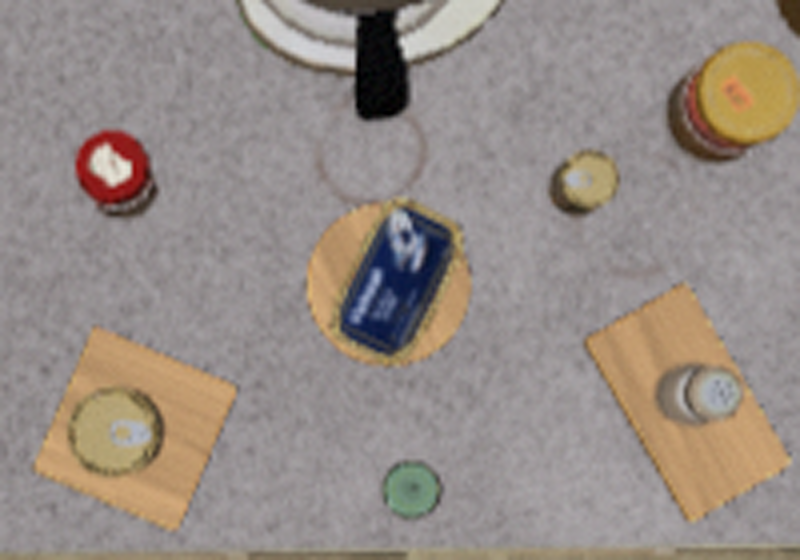

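Confirmed: the large tin is at crop (115,431) on the square board, and the small look-alike stands alone at crop (590,180). The sardine tin, shaker and tea light are clear. Next I'll measure.

```bash
cat > meas.py <<'E'
from h import *
def comp(mask,uv,r=25):
    n,l,st,c=cv2.connectedComponentsWithStats(mask.astype(np.uint8))
    d=[np.hypot(*(c[i]-uv)) if st[i,4]>25 and np.hypot(*(c[i]-uv))<r else 1e9 for i in range(1,n)]
    i=1+int(np.argmin(d)); return (l==i)
def outline(f,m,z):
    c=max(cv2.findContours(m.astype(np.uint8),0,1)[0],key=len) if m.dtype==bool else m
    h=cv2.convexHull(c)[:,0]
    return np.array([onz(f,p,z)[:2] for p in h],np.float32)
def rect(P):
    (c,(w,h),a)=cv2.minAreaRect((P*1000).astype(np.float32))
    b=cv2.boxPoints((c,(w,h),a)); e=[b[1]-b[0],b[2]-b[1]]; L=max(e,key=np.linalg.norm)
    return np.array(c)/1000,sorted((w,h)),np.degrees(np.arctan2(L[1],L[0]))%180
def hs(f): return cv2.cvtColor(f["color"],cv2.COLOR_BGR2HSV).astype(int).transpose(2,0,1)
def wood(f): h,s,v=hs(f); return (h>=13)&(h<=18)&(s>85)&(s<135)&(v>140)
def gold(f): h,s,v=hs(f); return (h>=19)&(h<=27)&(s>50)
def blue(f): h,s,v=hs(f); return (h>=106)&(h<=118)&(s>110)
E
python3 - <<'E'
import pickle
from meas import *
f=pickle.load(open("top0.pkl","rb")); w=wood(f)
for n,uv in dict(square=(285,232),obl=(420,225)).items(): print(n,rect(outline(f,comp(w,uv),.012)))
h,s,v=hs(f)
m=comp(w|gold(f)|blue(f),(347,195)); 
ys,xs=np.nonzero(comp(w,(340,198),20)); print('round wood ext px',xs.min(),xs.max(),ys.min(),ys.max())
P=outline(f,comp(w|gold(f)|((h>105)&(h<120)&(s>70)),(347,195)),.012); print('round',cv2.minEnclosingCircle(P*1000),rect(P))
P=outline(f,comp((h>=8)&(h<=20)&(s>120),(193,212),40),.015);print('chop',rect(P))
P=outline(f,comp(blue(f),(349,194)),.037);print('sard',rect(P))
P=outline(f,comp(gold(f),(279,232)),.084);print('tin',cv2.fitEllipse(P*1000),cv2.minEnclosingCircle(P*1000))
P=outline(f,comp(gold(f),(397,171)),.04);print('small',cv2.minEnclosingCircle(P*1000))
P=outline(f,comp((h>=35)&(h<=90)&(s>50),(353,247)),.015);print('light',cv2.minEnclosingCircle(P*1000))
P=outline(f,comp((h>=170)|(h<=8)&(s>120),(278,167)),.106);print('spice',cv2.minEnclosingCircle(P*1000))
P=outline(f,comp((h>=18)&(h<=27)&(s>120),(436,149)),.1);print('jam',cv2.minEnclosingCircle(P*1000))
print('shaker cap', onz(f,(250+716/4,125+391/4),.095), onz(f,(250+675/4,125+397/4),.012))
g=pickle.load(open("scene0.pkl","rb"))
for Pt in([.43,-.38,.095],[.43,-.38,.102],[.43,-.38,.012]): print(proj(g,Pt))
E
```

```text
square (array([ 0.43820944, -0.02121144]), [104.1085205078125, 104.57038879394531], np.float32(66.486694))
obl (array([ 0.45294571, -0.38843347]), [79.11351013183594, 139.25091552734375], np.float32(29.11826))
round wood ext px 327 345 176 215
round ((535.4216918945312, -192.62686157226562), 57.65751266479492) (array([ 0.53401837, -0.19126105]), [107.38826751708984, 111.55995178222656], np.float32(152.75162))
chop (array([0.49276178, 0.21816431]), [197.2502899169922, 277.68426513671875], np.float32(91.3655))
sard (array([ 0.53195416, -0.19331987]), [39.659934997558594, 77.42829895019531], np.float32(152.83463))
tin ((436.9366760253906, -13.403676986694336), (54.25450134277344, 56.443790435791016), 3.36100697517395) ((437.27215576171875, -13.184184074401855), 28.37526512145996)
small ((597.570556640625, -320.44854736328125), 20.66317367553711)
light ((396.9422912597656, -203.96627807617188), 17.49061393737793)
spice ((613.5184326171875, 41.203948974609375), 112.45655059814453)
jam ((643.6708984375, -408.6473388671875), 31.67100715637207)
shaker cap [ 0.45768388 -0.38650897  0.095     ] [ 0.4547296  -0.38137007  0.012     ]
[[399.55765163 236.66676232]]
[[399.77233179 234.30531845]]
[[397.07360977 263.6395574 ]]
```

```bash
cat >> h.py <<'E'
def quat(phi):
    a=np.radians(phi+90)/2; return [float(np.cos(a)),float(np.sin(a)),0.,0.]
def best(pos,phi):
    c=[]
    for p in(phi,phi+180):
        j=kinematics.solve_ik(list(pos),quat(p))
        if j is not None: c.append((abs(j[5]),p,j))
    return min(c,key=lambda t:t[0])[1:]
E
python3 - <<'E'
from meas import *
import pickle
g=pickle.load(open("scene0.pkl","rb"))["color"]
tiles=[cv2.resize(g[215:295,360:460],(500,400),interpolation=cv2.INTER_CUBIC)]
for n,p,phi in(("shk",(.453,-.386,.24),29.1-90),("sard",(.533,-.193,.24),62.8),("tin",(.437,-.013,.24),-90)):
    ph,j=best(p,phi); print(n,ph,np.round(j,2))
    manip.move_pose(list(p),quat(ph)); f=grab_frame("wrist"); f={k:np.array(v) for k,v in f.items()}; pickle.dump(f,open(f"w_{n}.pkl","wb"))
    tiles.append(cv2.resize(f["color"],(400,250))); print(ray(f,(320,200))[0].round(3))
a=np.vstack([np.hstack([cv2.resize(tiles[0],(400,250)),tiles[1]]),np.hstack(tiles[2:4])]);cv2.imwrite("pics/w0.png",a)
print(manip.read_state()["time"])
E
```

```text
shk -60.9 [-0.9   0.22  1.55 -0.    1.38  0.16]
[ 0.511 -0.354  0.383]
sard 242.8 [-0.56  0.16  1.62 -0.    1.37  1.49]
[ 0.593 -0.225  0.384]
tin -90 [-0.3  -0.15  1.92 -0.    1.37  1.27]
[ 0.505 -0.014  0.384]
3.4417
```

View pics/w0.png

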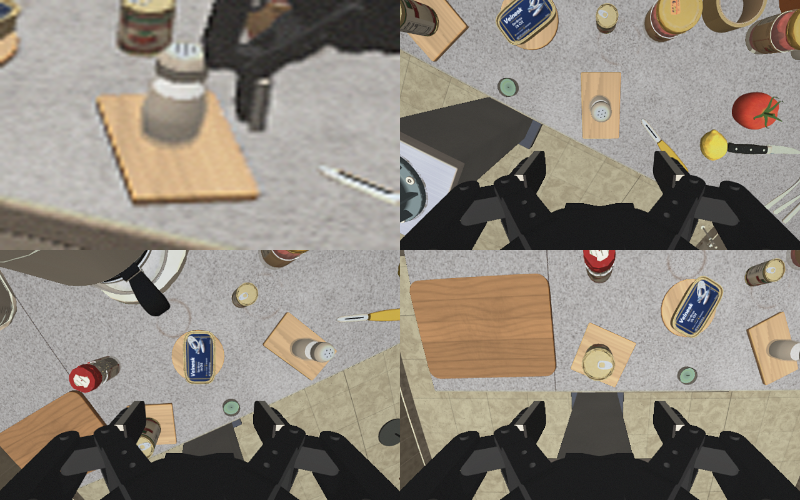

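The scene crop shows the shaker's straight lower body up to about half its height. The wrist pictures (full-resolution pixels) show the shaker at (958-640,168), the sardine at (317,172) and the tin at (317,182), all free of neighbours. I'll refine from these.

```bash
python3 - <<'E'
import pickle
from meas import *
L=lambda n:pickle.load(open(f"w_{n}.pkl","rb"))
f=L("sard");h,s,v=hs(f)
# lid+gold: everything not wood inside a window round the tin
m=np.zeros(v.shape,bool);k=(blue(f)|gold(f)|((h>100)&(h<125)&(s>60)));m[125:222,285:350]=k[125:222,285:350]
m=cv2.morphologyEx(m.astype(np.uint8),cv2.MORPH_CLOSE,np.ones((3,3)))>0
c=comp(m,(318,172),20);print('sard all',rect(outline(f,c,.037)), cv2.boundingRect(c.astype(np.uint8)))
c=comp(blue(f),(318,172),20);print('blue',rect(outline(f,c,.037)), cv2.boundingRect(c.astype(np.uint8)))
w=wood(f);m=(w|k);m=cv2.morphologyEx(m.astype(np.uint8),cv2.MORPH_CLOSE,np.ones((3,3)))>0
P=outline(f,comp(m,(317,172)),.012);print('round',cv2.minEnclosingCircle(P*1000),rect(P))
f=L("tin");P=outline(f,comp(gold(f),(317,182)),.084);print('tin',cv2.minEnclosingCircle(P*1000))
print('square',rect(outline(f,comp(wood(f),(325,175),30),.012)))
f=L("shk");print('obl',rect(outline(f,comp(wood(f),(320,168),30),.012)))
h,s,v=hs(f);m=np.zeros(v.shape,bool);m[145:200,300:340]=((s<70))[145:200,300:340]
c=comp(m,(320,172));x,y,ww,hh=cv2.boundingRect(c.astype(np.uint8));print('shaker box',x,y,ww,hh)
for P in([.453,-.386,.012],[.453,-.386,.102]):print(proj(f,P))
o=ray(f,(320,200))[0];print(onz(f,(x+ww/2,y+5),.055)) 
cv2.imwrite("pics/shk.png",cv2.resize(f["color"][110:230,260:380],None,fx=4,fy=4,interpolation=cv2.INTER_CUBIC))
E
```

```text
sard all (array([ 0.53301514, -0.19371333]), [63.55685806274414, 104.63246154785156], np.float32(152.6324)) (292, 129, 55, 86)
blue (array([ 0.53329993, -0.19325638]), [39.95259094238281, 78.76100158691406], np.float32(153.60628)) (302, 140, 34, 65)
round ((529.0927124023438, -190.37294006347656), 58.52704620361328) (array([ 0.53074921, -0.18887701]), [107.90013885498047, 113.32915496826172], np.float32(152.78531))
tin ((430.0125427246094, -9.37164306640625), 41.83908462524414)
square (array([ 0.44647134, -0.02346196]), [86.39063262939453, 103.90850067138672], np.float32(66.41148))
obl (array([ 0.45202118, -0.38889752]), [78.93115234375, 137.8402862548828], np.float32(29.044735))
shaker box 303 153 36 43
[[319.29570996 169.22720045]]
[[319.30023063 185.28919263]]
[ 0.4719404  -0.37768153  0.055     ]
```

View pics/shk.png

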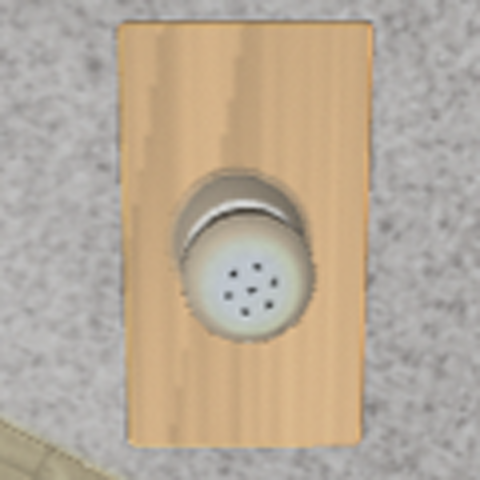

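```bash
cat >> h.py <<'E'
UP=.23
def st(m=""):
    s=manip.read_state(); print(m,"t%.1f"%s["time"],np.round(s["position"],4),"F",np.round(s["wrist_force"],1),"op %.3f"%s["opening"],"g %.0f"%s["grip_force"])
def pick(xy,z,phi,sq=40):
    eoat.grip(1.0); ph,_=best((*xy,UP),phi); manip.move_pose([*xy,UP],quat(ph))
    manip.movel([*xy,z+.03],max_speed=.2)
    hit=manip.movel([*xy,z],max_speed=.06,f_stop=8); st(f"down hit={hit}")
    eoat.grip(0.0,squeeze=sq); st("gripped")
    manip.movel([*xy,UP],max_speed=.15); st("lifted")
    return ph
def place(xy,z,phi,choose=True):
    ph=best((*xy,UP),phi)[0] if choose else phi
    manip.move_pose([*xy,UP],quat(ph)); manip.movel([*xy,z+.02],max_speed=.2)
    hit=manip.movel([*xy,z-.004],max_speed=.03,f_stop=4); st(f"set hit={hit}")
    eoat.grip(1.0); manip.movel([*xy,UP],max_speed=.15); st("away")
E
python3 - <<'E'
from h import *
import pickle
f=pickle.load(open("w_shk.pkl","rb"));print(onz(f,(322.5,182.25),.102))
f=pickle.load(open("top0.pkl","rb"));print(onz(f,(250+721/4,125+393/4),.102))
pick((.437,-.0133),.030,-90)
place((.46,.15),.033,-90)
E
```

```text
[ 0.45724788 -0.3872705   0.102     ]
[ 0.45636842 -0.3876629   0.102     ]
down hit=False t5.6 [ 0.4368 -0.0132  0.0297] F [ 0.5  0.7 -1.2] op 1.005 g 0
gripped t5.9 [ 0.4374 -0.0134  0.0305] F [-0.6  1.   3.3] op 0.659 g 43
lifted t7.4 [ 0.4364 -0.0131  0.229 ] F [ 0.6  0.2 -1.8] op 0.657 g 43
set hit=True t11.4 [0.4598 0.1498 0.0334] F [-0.7 -1.   3.8] op 0.656 g 43
away t13.3 [0.4594 0.15   0.229 ] F [0.1 0.5 0.5] op 0.996 g 0
```

The tin is set aside. Both views agree on the shaker at (0.457,-0.3875). Next I'll move the shaker, then the sardine tin.

```bash
python3 - <<'E'
from meas import *
import pickle
ph=pick((.4568,-.3875),.035,-60.9,30)
place((.4382,-.0212),.035,-90)
f=grab_frame("top");cv2.imwrite("pics/top1.png",cv2.resize(f["color"][125:265,130:450],None,fx=2.5,fy=2.5))
f=grab_frame("wrist");cv2.imwrite("pics/wr1.png",f["color"])
E
```

```text
down hit=False t17.1 [ 0.4567 -0.3874  0.0347] F [-0.8  0.3  1. ] op 0.997 g 0
gripped t17.6 [ 0.457  -0.3876  0.0356] F [-1.6  2.1  4.3] op 0.474 g 30
lifted t19.0 [ 0.4563 -0.387   0.2287] F [ 0.1  0.5 -0.8] op 0.473 g 30
set hit=True t22.1 [ 0.438  -0.0209  0.0354] F [0.2 1.5 4.3] op 0.474 g 30
away t24.0 [ 0.4376 -0.021   0.229 ] F [ 0.5 -0.6  0.1] op 1.001 g 0
```

View pics/wr1.png

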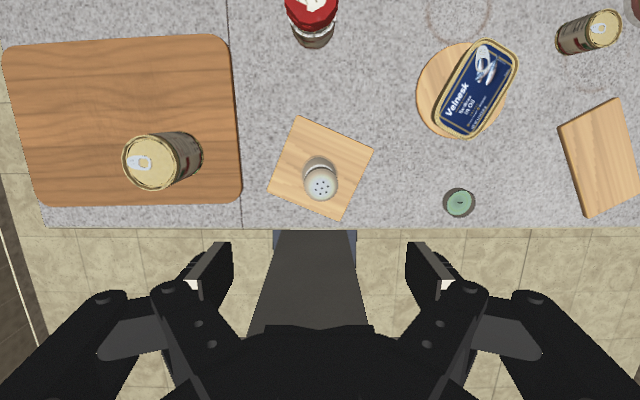

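The shaker stands at (320,180) on the square board and the tin at (162,162) on the chopping board, both upright. Next the sardine tin, with the now-clear oblong board measured afresh.

```bash
python3 - <<'E'
from meas import *
f=grab_frame("top");c,d,a=rect(outline(f,comp(wood(f),(421,225)),.012));print(c,d,a)
assert abs(d[1]-140)<4
ph=pick((.5331,-.1936),.014,62.8,50)
# hold: long axis = tool y + 90 at 152.7 -> long axis a
cand=[]
for t in(a+90,a-90):
    j=kinematics.solve_ik([*map(float,c),UP],quat(t)); print(t,j is not None and np.round(j,2))
g=grab_frame("wrist");cv2.imwrite("pics/wr2.png",g["color"])
E
```

```text
[ 0.45291006 -0.38842822] [79.25695037841797, 139.25234985351562] 29.067541
down hit=False t26.9 [ 0.533  -0.1936  0.0137] F [ 0.  -0.3  0.1] op 1.000 g 0
gripped t27.3 [ 0.5337 -0.1939  0.0149] F [-1.7  0.5  4.4] op 0.685 g 54
lifted t28.9 [ 0.5326 -0.1933  0.2288] F [-0.7  0.3 -1.9] op 0.686 g 54
119.06754 [-0.91  0.23  1.55 -0.    1.36 -2.99]
-60.932457 [-0.91  0.23  1.55 -0.    1.36  0.16]
```

View pics/wr2.png

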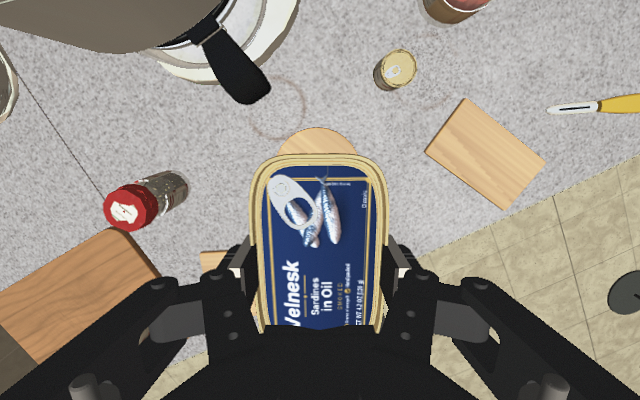

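The tin is held level and square, spanning (252..388). I'll place it on the oblong board, then measure the round board.

```bash
python3 - <<'E'
from meas import *
import pickle
place((.4529,-.3884),.0145,-60.93,False)
f=grab_frame("wrist");cv2.imwrite("pics/wr3.png",f["color"])
f={k:np.array(v) for k,v in grab_frame("top").items()};pickle.dump(f,open("top3.pkl","wb"))
P=outline(f,comp(wood(f),(347,195)),.012);print('round',cv2.minEnclosingCircle(P*1000),cv2.fitEllipse(P*1000))
P=outline(f,comp(gold(f),(227,218),30),.087);print('tin',cv2.minEnclosingCircle(P*1000))
E
```

```text
set hit=True t31.9 [ 0.4527 -0.3882  0.0149] F [-1.1  0.7  4.4] op 0.687 g 54
away t33.9 [ 0.4525 -0.3879  0.2288] F [-0.4 -0.1 -0. ] op 0.996 g 0
round ((532.9130859375, -190.4259796142578), 54.61024475097656) ((532.683837890625, -190.38088989257812), (107.06226348876953, 108.72833251953125), 176.5660858154297)
tin ((458.15008544921875, 147.7691650390625), 29.534610748291016)
```

View pics/wr3.png

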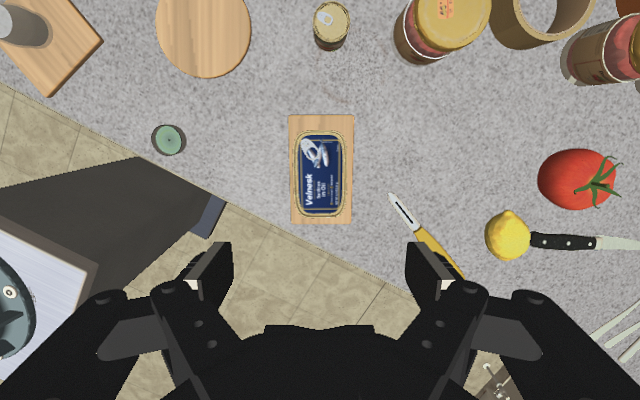

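The sardine tin lies at (319,173) along the oblong board, and the round board is now clear. I'll measure the offset and move the tomato tin.

```bash
python3 - <<'E'
from meas import *
pick((.459,.149),.033,-90)
place((.5328,-.1904),.030,-90)
manip.move_pose([.40,.10,.30],quat(-90))
f=grab_frame("top");h,s,v=hs(f);cv2.imwrite("pics/top4.png",cv2.resize(f["color"][125:265,250:450],None,fx=4,fy=4,interpolation=cv2.INTER_CUBIC))
P=outline(f,comp(gold(f),(349,193)),.084);print('tin',cv2.minEnclosingCircle(P*1000),cv2.fitEllipse(P*1000))
k=gold(f)|((h>100)&(h<125)&(s>60));m=k*0;m[190:260,395:450]=k[190:260,395:450]
c=comp(cv2.morphologyEx(m.astype(np.uint8),cv2.MORPH_CLOSE,np.ones((3,3)))>0,(421,225));print('sard',rect(outline(f,c,.037)),rect(outline(f,c&blue(f),.037)))
print('square',rect(outline(f,comp(wood(f),(285,232)),.012)))
st()
E
```

```text
down hit=False t37.8 [0.4589 0.149  0.0328] F [ 0.5  0.1 -0.5] op 1.003 g 0
gripped t38.2 [0.4595 0.149  0.0335] F [-0.   0.5  3.9] op 0.663 g 43
lifted t39.6 [0.4583 0.1489 0.2289] F [-0.  -1.2 -1.3] op 0.665 g 43
set hit=True t43.5 [ 0.5327 -0.1903  0.0303] F [-0.   0.6  1.6] op 0.664 g 43
away t45.4 [ 0.5322 -0.1901  0.2288] F [-0.7  0.8  0.4] op 1.000 g 0
tin ((530.4210815429688, -187.9724884033203), 29.54401206970215) ((530.0860595703125, -188.96241760253906), (55.5510368347168, 57.78512191772461), 46.32906723022461)
sard (array([ 0.45399524, -0.38838235]), [66.51068115234375, 105.29843139648438], np.float32(29.22248)) (array([ 0.4522124 , -0.38689868]), [39.64192581176758, 78.07935333251953], np.float32(29.004))
square (array([ 0.43836273, -0.02131416]), [104.47227478027344, 104.5060043334961], np.float32(66.48784))
 t46.7 [0.4005 0.0992 0.2997] F [-0.8 -0.2 -0.6] op 0.999 g 0
```

View pics/top4.png

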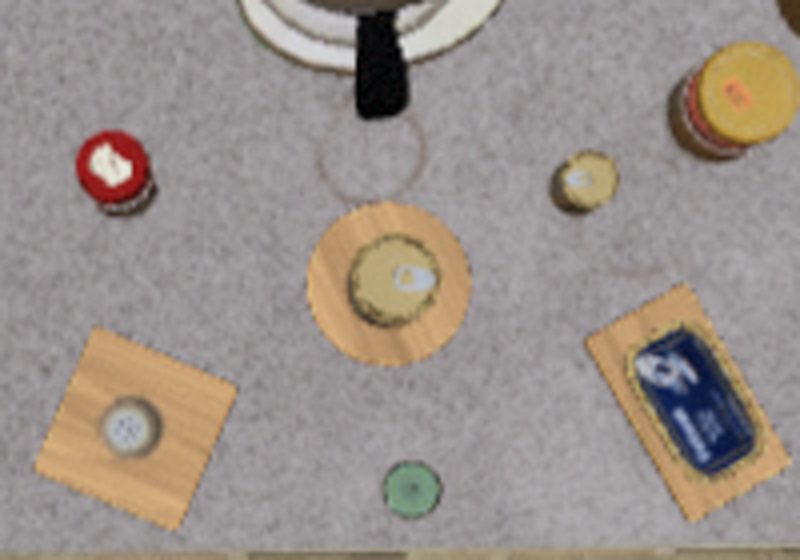

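All three are upright on the middles of their boards, within about 3 mm by measurement. The spice jar at crop (113,168), jam jar at (750,93), tea light at (412,489) and small tin at (590,180) haven't moved. The arm is clear, so I'm handing in.

```bash
python3 -c "
from cell import hand_in
print(hand_in())"
```

```text
the job is handed in; nothing more can be done
None
```

The job is handed in: the sardine tin lies lengthwise on the oblong board, the tomato tin stands on the round board and the pepper shaker on the square board, each upright and within about 4 mm of the middle, with the jam jar, spice jar and tea light left where they stood.

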